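# Hold the spool locker unlocked with its key

### The job

Take the steel key with the straight bar handle (not the one with the round disc head) out of the wooden key block and push it fully home into the brass-faced lock on top of the spool locker, rocking it a little if its sticky pins hold it up. Then turn it a quarter turn clockwise, as far as it goes, and finish while still gripping the key, holding it turned against the lock's spring so that the bolt stays drawn back. Leave the other key, the reel, the torch and the float where they stand.

Things in the scene. Friction and masses are not known exactly. Their poses are not given: they have to be found in the camera images.
- key_mid (a point): Centre of the bar handle of the key to use, a 60 g steel key standing upright in the wooden block, bit down. Axes: z up along the stem, y along the handle's width, x through its thickness. Handle 10 (x) x 36 (y) x 30 (z) mm with flat sides, to be pinched across the 10 mm. Under it a stem 5 mm thick and 28 mm long, then the bit. The key is the same when turned half round about z.
- key_tip (a point): Centre of the lowest face of that key's bit, on the stem axis, 57 mm below key_mid; same axes. The bit is flat, 4 (x) x 16 (y) x 14 (z) mm, its lowest 3 mm thinned to 2.6 x 14 mm.
- keyhole (a point): Centre of the keyhole's mouth in the lock's level brass face (64 x 64 mm), 116 mm above the work surface. z up; y along the long side of the slot: the key's y axis must lie along it, either way round. Slot 18 (y) x 6 (x) mm, widened to 24 x 12 by a 45 degree bevel 3 mm deep. The key passes this fixed 7 mm plate into the cylinder; fully home its tip is 24 mm down, the handle's underside 18 mm above the face.
- locker: Fixed grey steel spool locker, 180 x 240 x 80 mm, an open bin of spools on its -x side and the lock on its top; origin at the centre of its underside. Sticky sprung pins in the lock grip the key's bit while its tip goes from 14 to 24 mm down (some 5 to 10 N of push; rocking it a few degrees helps). The key turns only with its tip over 21 mm down, and once turned cannot come out.
- cylinder (a joint): Angle of the lock cylinder, rad: 0 = at rest, slot in line with the keyhole; grows as the key turns clockwise seen from above; stop at 1.62. A spring turns it back to 0 when let go (about 0.06 N m when turned). The key has some 0.1 rad of play in it, so the key has to turn a little further than the cylinder.
- bolt (a joint): How far the lock's steel bolt (14 mm wide) is drawn back out of its keeper at the locker's bin, m: 0 = shot, about 0.017 when the cylinder is turned a quarter. Driven by the cylinder.
- keyblock: Fixed wooden block 44 (x) x 124 (y) x 35 (z) mm with two slots for keys, 36 mm either side of its middle along its y axis and 24 mm deep; origin at the centre of its underside. The keys may stand in either slot.
- disc_key_mid (a point): Middle of the head of the other key: like the first but with a round disc head, 34 mm across and 8 mm thick. Leave it in the block.
- reel: Red aluminium fishing reel, 72 mm across, 63 mm high over its crank knob, standing flat; origin at the centre of its underside. Leave alone.
- torch: Black torch standing on its head, 46 mm across at the foot, 125 mm high; origin at the centre of its underside. Leave alone.
- float: Green float standing upright, 40 mm across, 85 mm high; origin at the centre of its underside. Leave alone.
There are look-alikes about, which are no part of the job. Leave any blue look-alike of the part that bears key_mid alone.

How it is judged (in metres and radians):
On the way, in this order (a step that is already met when the one before it is completed fails the run):
1. the bar-handled key is fully home in the keyhole and the cylinder is not yet turned (z of key_tip in the frame of keyhole below -0.021 m and horizontal distance between key_tip and keyhole below 0.003 m and value of joint cylinder below 0.3 rad), for 0.1 s.
2. the key, in the gripper, has turned the cylinder a quarter turn and holds it there (z of key_tip in the frame of keyhole below -0.021 m and horizontal distance between key_tip and keyhole below 0.003 m and value of joint cylinder above 1.4 rad and contact force between the fingers and key above 1 N), for 0.5 s.
At the end, for the whole second after the job is handed in: Bar-handled key gripped (over 1 N) and at rest in the lock, tip over 21 mm below the brass face and within 3 mm of the keyhole axis; cylinder beyond 1.4 rad, bolt drawn over 14 mm; other key, reel, torch and float within 20 mm of their starts (all of step 2 and value of joint bolt above 0.014 m and angular speed of key below 0.3 rad/s and distance of each of disc_key_mid, reel, torch, float from where it was at the start of the episode below 0.02 m); the arm keeps its last pose, push and grip.
It fails at once if the other key, the reel, the torch or the float is moved more than 20 mm (distance of any of disc_key_mid, reel, torch, float from where it was at the start of the episode above 0.02 m).
It also fails if it takes over 53 s, if anything falls off the work surface, if the arm or the gripper's body presses on something with over 40 N, if the wrist force passes 120 N, or if a joint passes its speed limit or range.

### The arm

A 6-joint arm with a two-finger parallel gripper is mounted at the origin on the work surface. World frame = base frame: x ahead of the robot, y to its left, z up, the work surface at z = 0. Lengths are in mm, angles in rad, forces in N, time in s.
With the tool pointing down it reaches from about 300 to 775 mm from the base axis. Payload 14.6 kg.
Tool frame: the origin (TCP) lies between the finger pads; the fingertips stand 19 mm ahead of it and the grasp point (between the pads) is the TCP; x points along the fingers, y is the direction in which the jaws open and shut, and the axes are right-handed (so a half turn about x gives the same grasp; the last joint's range is limited). The gripper opens to 94 mm and grips with 3 to 60 N. Pads are 16 mm wide; open, the fingers measure 119 mm over their backs; the gripper's body (75 mm by 177 mm) begins 78 mm behind the grasp point.
Start: joints at [-1.331, 0.3, 1.521, -0, 1.321, -0.067], TCP at [166.098, -524.31, 197.246] pointing down, gripper open.
Joint ranges: [-3.03, 3.03], [-0.79, 2.21], [0.23, 2.52], [-1.04, 4.18], [0, 3.07], [-2.55, 2.55]. Speed limits (rad/s): [2.22, 2.22, 2.57, 3.14, 3.14, 3.14].

### API

Orientations are given as [roll, pitch, yaw] about the fixed x, y, z axes, in that order (R = Rz(yaw) Ry(pitch) Rx(roll)).
In Python, from cell import manip gives the robot as it stands.
- The arm moves only by the tool jog_arm, never from a script. Its argument "series" is one flat list of numbers, 7 for each row, row after row: the turn, a rotation vector about the world's x, y, z in rad, then the shift along the world's x, y, z in m, then the opening, from -1 (shut) to 1 (fully open). A call has 1 to 20 rows; each row is the pose to reach, as a shift and turn from the pose commanded when the call began; what a row does not reach only later rows make up. A row lasts 1/8 s, in which the tool goes at most 62.5 mm and 10.7 degrees, less where a joint would pass 70% of its speed; a pose out of reach is approached as far as the arm can. A call with a gripper value outside its range is refused whole. The fingers move at their own pace and stop on an object; "squeeze" is the grip in N (left out, the last holds). Time passes only in rows, so rows that repeat a pose let the fingers close. It gives the time, the measured TCP pose, the force and the opening at its end, in the units of the state.
- manip.read_state(): the state, without advancing time (a new reading comes with each control period).
- manip.camera(name): name is "side" or "top" or "wrist"; returns a dict with "color" (384x512x3 uint8, blue, green, red), "range_z" (384x512 float32, mm along the optical axis (not along the pixel's ray), 0 where there is no reading), "fx", "fy", "cx", "cy" (pixels), "pose" (4x4, takes a point from camera to world coordinates); the wrist camera has in their place "mount" (4x4, takes a point from camera to tool coordinates, whose origin is the TCP and whose axes are the tool frame's). Camera axes: x right, y down, z forward; pixel columns grow to the right and rows downward; lengths in mm; the calibration is good to about 2 mm. A picture is of the moment at which its call begins: read the wrist's pose just before it.
- manip.sign_off(): hands the job in, once; it reports no verdict.
The state is a dict: "clock": time; "joints": joint angles; "qd": joint speeds; "effort": joint torques, N m; "eef_pos": TCP position; "eef_rot": TCP orientation; "wrist_force": force on the tool from outside, world axes, zero at the start; "moment": the same for the moment, N m; "finger_gap": finger opening in mm.
Only numpy, scipy, OpenCV 4.12 (cv2) and the standard library are available. Lean on these libraries where they do the work, as an engineer would, in place of code of your own. Each camera call takes 0.05 s, during which the arm holds its last target.

## Working session

There is one attempt and no reset: what is moved stays moved. The work goes in short steps, Python scripts to look and compute and a tool call to move; the robot and the scene stay as the last step left them, time stands still between calls to the robot, and variables do not carry over. Pictures are saved under pics/ and viewed, and the job is handed in when it is done.

Besides the shell and the picture viewer there is one more tool, called after "Emit:" as name(argument=value, ...) on one line, values as JSON. jog_arm: Moves the arm, as the interface text tells. Its arguments: {"type":"object","properties":{"series":{"type":"array","items":{"type":"number"}},"squeeze":{"type":"number"}},"required":["series"]}

```bash
mkdir -p pics; ls; python3 - <<'E'
from cell import manip
import cv2
s=manip.read_state(); print(s)
for n in ["side","top","wrist"]:
    c=manip.camera(n); cv2.imwrite(f"pics/{n}0.png",c["color"]); print(n,c["fx"],c["fy"],c["cx"],c["cy"],c.get("pose"),c.get("mount"))
    import numpy as np
    np.savez(f"{n}0.npz",**c)
E
```

```text
pics
{'clock': 0.0, 'joints': array([-1.33060875e+00,  3.00437575e-01,  1.52158892e+00, -3.35879328e-05,
        1.32070223e+00, -6.66141688e-02]), 'qd': array([ 7.03342400e-04,  6.96280401e-05, -1.16874134e-03,  3.64196397e-06,
       -5.20669366e-04,  4.80399236e-04]), 'effort': array([ 3.92881979e-03, -5.31799972e+01, -3.52734983e+01,  7.10188597e-02,
        2.44167808e-02, -1.38293476e-04]), 'eef_pos': array([ 166.02140072, -524.05429297,  196.70140966]), 'eef_rot': array([-1.60878152,  1.56965979,  1.83962121]), 'wrist_force': array([-0.60753014, -0.06245389, -1.00690728]), 'moment': array([-0.00387704,  0.02812951, -0.01784165]), 'finger_gap': 94.15960034015102}
side 459.63307263459006 459.63307263459006 254.28043157526417 195.90470981603235 [[ 9.19841459e-01 -2.49635333e-01  3.02611784e-01  3.16837758e+02]
 [-3.91900820e-01 -6.19129466e-01  6.80508965e-01 -5.71702116e+02]
 [ 1.74767902e-02 -7.44554165e-01 -6.67333243e-01  7.78389067e+02]
 [ 0.00000000e+00  0.00000000e+00  0.00000000e+00  1.00000000e+00]] None
top 381.2599817921111 381.2599817921111 255.59582352159111 190.77633252670245 [[-2.46223565e-02 -9.90537207e-01  1.35017707e-01  5.02599993e+02]
 [-9.99607249e-01  2.62025201e-02  9.93858592e-03  1.26315543e+02]
 [-1.33823433e-02 -1.34719967e-01 -9.90793340e-01  9.66180313e+02]
 [ 0.00000000e+00  0.00000000e+00  0.00000000e+00  1.00000000e+00]] None
wrist 286.5058142614369 286.5058142614369 256.00758822968805 191.29195234403537 None [[-8.96838232e-04 -2.43921395e-01  9.69794591e-01 -1.87242876e+02]
 [ 9.99999463e-01 -7.22419987e-04  7.43068756e-04 -5.41909596e-01]
 [ 5.19348628e-04  9.69794737e-01  2.43921912e-01 -7.03252189e+01]
 [ 0.00000000e+00  0.00000000e+00  0.00000000e+00  1.00000000e+00]]
```

View pics/side0.png

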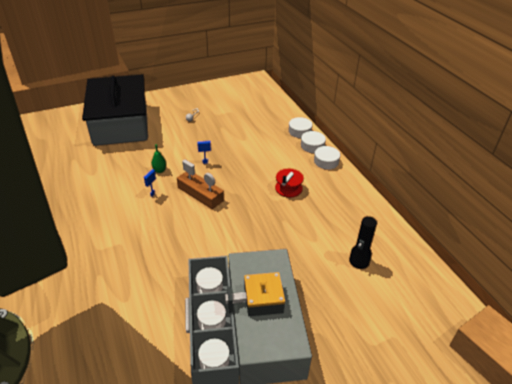

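View pics/top0.png

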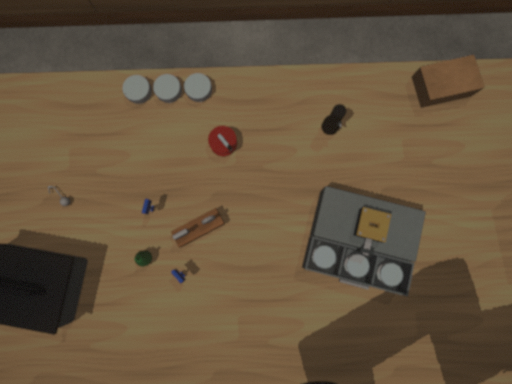

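View pics/wrist0.png

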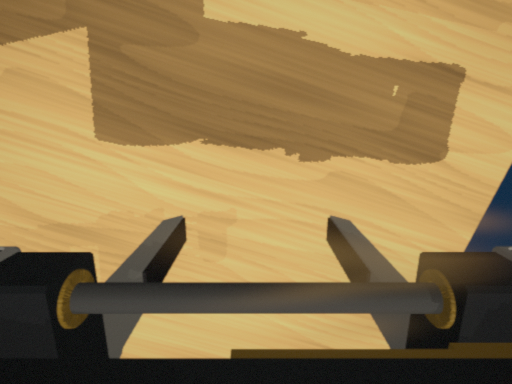

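```bash
cat > h.py <<'E'
import numpy as np,cv2
def load(n): return dict(np.load(n,allow_pickle=True))
def world(c,T=None):
    T=c["pose"] if T is None else T
    z=c["range_z"].astype(float); v,u=np.indices(z.shape)
    P=np.stack([(u-c["cx"])/c["fx"]*z,(v-c["cy"])/c["fy"]*z,z],-1)
    W=P@T[:3,:3].T+T[:3,3]; W[z<=0]=np.nan
    return W
E
python3 - <<'E'
from h import *
a=load("side0.npz");b=load("top0.npz")
A=cv2.resize(a["color"][140:220,140:240],None,fx=4,fy=4,interpolation=cv2.INTER_CUBIC)
A2=cv2.resize(a["color"][260:340,215:315],None,fx=4,fy=4,interpolation=cv2.INTER_CUBIC)
B=cv2.resize(b["color"][190:270,150:250],None,fx=4,fy=4,interpolation=cv2.INTER_CUBIC)
B2=cv2.resize(b["color"][190:270,325:425],None,fx=4,fy=4,interpolation=cv2.INTER_CUBIC)
im=cv2.convertScaleAbs(np.vstack([np.hstack([A[:300],A2[:300]]),np.hstack([B[:300],B2[:300]])]),alpha=1.3)
cv2.imwrite("pics/crop.png",im)
W=world(a);V=world(b)
for n,X,p in [("s k1",W,(188,168)),("s k2",W,(209,180)),("s lock",W,(264,290)),("t k1",V,(180,233)),("t k2",V,(208,219)),("t lock",V,(374,225)),("torch",V,(338,110)),("float",V,(143,258)),("reel",V,(222,140))]:
    print(n,X[p[1],p[0]].round(1))
# brass
for X,c in((W,a),(V,b)):
    h=cv2.cvtColor(c["color"],cv2.COLOR_BGR2HSV)
    m=(abs(X[...,2]-116)<6)
    n,l,st,ce=cv2.connectedComponentsWithStats(m.astype(np.uint8))
    for i in range(1,n):
        if st[i,4]>150: q=X[l==i]; print(st[i],ce[i],np.nanmedian(q,0).round(1), cv2.minAreaRect(q[:,:2].astype(np.float32)))
E
```

```text
s k1 [527.8 310.9  66.7]
s k2 [560.4 245.9  68.2]
s lock [ 542.9 -116.6   94.8]
t k1 [529.2 312.1  83.2]
t k2 [559.6 246.7  86.1]
t lock [ 536.  -132.8   90.8]
torch [798.3 -58.  125.7]
float [473.5 405.2  56.5]
reel [758.  216.   44.1]
[378   0 134  77 516] [448.99612403  39.29651163] [1584.3  600.   116.2] ((1584.2327880859375, 684.8604125976562), (16.34611701965332, 721.2831420898438), 0.2055923193693161)
[  4  14 107  20 372] [55.68548387 23.62096774] [ 313.5 1238.4  116. ] ((325.6337890625, 1236.6314697265625), (372.4639587402344, 28.46588706970215), 5.479065418243408)
[ 244  272   41   34 1124] [263.94395018 288.66903915] [ 537.5 -128.   115.7] ((538.2771606445312, -124.8838119506836), (66.90492248535156, 64.50371551513672), 73.67082977294922)
[356 207  35  35 839] [373.38617402 224.13468415] [ 536.9 -124.3  116. ] ((537.309814453125, -124.88833618164062), (64.80764770507812, 64.03945922851562), 74.18527221679688)
```

View pics/crop.png

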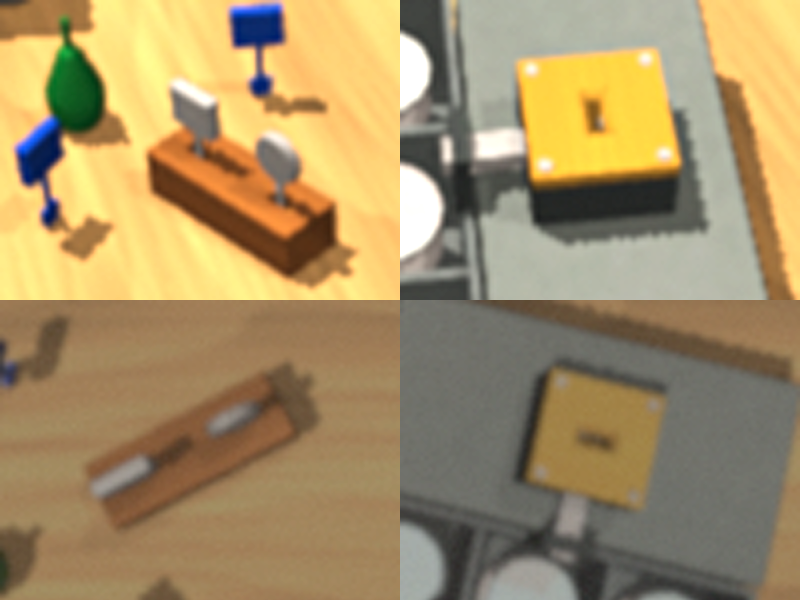

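```bash
python3 - <<'E'
from h import *
from scipy.spatial.transform import Rotation as R
from cell import manip
s=manip.read_state()
M=R.from_euler('xyz',s["eef_rot"]).as_matrix();print(M.round(3)); print(s["clock"])
ph=np.degrees(np.arctan2(M[1,1],M[0,1]));print("phi tooly",ph)
c=ph+76.24-3.82   # phi=c+q1-q6
print("c (phi=c+q1-q6)",ph-np.degrees(-1.3306+0.0666), "alt", ph-np.degrees(-1.3306-0.0666))
a=load("side0.npz");W=world(a)
for p in[(204,146),(150,179),(205,162),(152,192),(158,163)]: print(p,W[p[1],p[0]].round(0))
E
```

```text
[[-0.     0.302 -0.953]
 [ 0.001 -0.953 -0.302]
 [-1.    -0.001 -0.   ]]
0.15
phi tooly -72.42191815496314
c (phi=c+q1-q6) -5.285042708180754e-05 alt 7.631744980715482
(204, 146) [597. 394.  60.]
(150, 179) [432. 316.  57.]
(205, 162) [597. 397.   4.]
(152, 192) [432. 320.  12.]
(158, 163) [470. 396.  37.]
```

Emit:
jog_arm(series=[0,0,0.984,0.372,0.399,0.013,0,0,0,0.984,0.372,0.399,0.013,0,0,0,0.984,0.372,0.399,0.013,0,0,0,0.984,0.372,0.399,0.013,0,0,0,0.984,0.372,0.399,0.013,0,0,0,0.984,0.372,0.399,0.013,0,0,0,0.984,0.372,0.399,0.013,0,0,0,0.984,0.372,0.399,0.013,0,0,0,0.984,0.372,0.399,0.013,0,0,0,0.984,0.372,0.399,0.013,0,0,0,0.984,0.372,0.399,0.013,0,0,0,0.984,0.372,0.399,0.013,0,0,0,0.984,0.372,0.399,0.013,0,0,0,0.984,0.372,0.399,0.013,0], squeeze=30)

```text
clock: 1.9
eef_pos: [537.9, -125.8, 210.4]
eef_rot: [1.532, 1.571, -0.32]
wrist_force: [-0.0, -0.1, -0.3]
finger_gap: 46.6
```

```bash
cat >> h.py <<'E'
from scipy.spatial.transform import Rotation as R
def snap(name):
    from cell import manip
    s=manip.read_state(); c=manip.camera("wrist")
    T=np.eye(4);T[:3,:3]=R.from_euler('xyz',s["eef_rot"]).as_matrix();T[:3,3]=s["eef_pos"]
    c["pose"]=T@c["mount"]; c["eef"]=T
    cv2.imwrite(f"pics/{name}.png",c["color"]); np.savez(name+".npz",**c); return s,c,T
E
python3 - <<'E'
from h import *
s,c,T=snap("lock1"); print(s["eef_pos"],s["joints"].round(3),T.round(3))
W=world(c)
m=abs(W[...,2]-116)<5
n,l,st,ce=cv2.connectedComponentsWithStats(m.astype(np.uint8))
for i in range(1,n):
    if st[i,4]>500: q=W[l==i]; print(st[i],ce[i],np.nanmedian(q,0).round(1), cv2.minAreaRect(q[:,:2].astype(np.float32)))
E
```

```text
[ 537.90360564 -125.75063034  210.37473855] [-0.296  0.295  1.496 -0.     1.35  -0.015] [[ 0.00000e+00  9.61000e-01 -2.77000e-01  5.37904e+02]
 [-0.00000e+00 -2.77000e-01 -9.61000e-01 -1.25751e+02]
 [-1.00000e+00  0.00000e+00  0.00000e+00  2.10375e+02]
 [ 0.00000e+00  0.00000e+00  0.00000e+00  1.00000e+00]]
[ 223  159   65   62 3791] [255.48456872 189.21445529] [ 537.6 -123.5  115.8] ((537.172607421875, -124.97659301757812), (63.895511627197266, 63.943138122558594), 73.8426284790039)
```

View pics/lock1.png

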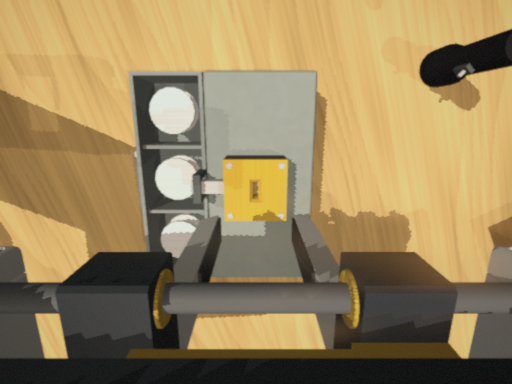

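Emit:
jog_arm(series=[0,0,0.735,-0.009,0.437,-0.035,0,0,0,0.735,-0.009,0.437,-0.035,0,0,0,0.735,-0.009,0.437,-0.035,0,0,0,0.735,-0.009,0.437,-0.035,0,0,0,0.735,-0.009,0.437,-0.035,0,0,0,0.735,-0.009,0.437,-0.035,0,0,0,0.735,-0.009,0.437,-0.035,0,0,0,0.735,-0.009,0.437,-0.035,0,0,0,0.735,-0.009,0.437,-0.035,0,0,0,0.735,-0.009,0.437,-0.035,0,0,0,0.735,-0.009,0.437,-0.035,0])

```text
clock: 3.32
eef_pos: [529.5, 310.6, 175.6]
eef_rot: [1.461, 1.57, 0.344]
wrist_force: [-0.7, -0.3, -0.2]
finger_gap: 46.9
```

```bash
python3 - <<'E'
from h import *
c=load("lock1.npz");W=world(c)
g=cv2.cvtColor(c["color"],cv2.COLOR_BGR2GRAY)
cv2.imwrite("pics/slot.png",cv2.resize(c["color"][150:230,215:295],None,fx=7,fy=7,interpolation=cv2.INTER_NEAREST))
s,c,T=snap("key1"); print(s["eef_pos"],s["joints"].round(3))
W=world(c)
z=W[...,2]
m=(z>60)&(z<90)
n,l,st,ce=cv2.connectedComponentsWithStats(m.astype(np.uint8))
for i in range(1,n):
    if st[i,4]>30: q=W[l==i]; print(st[i],ce[i],np.nanmedian(q,0).round(1),np.nanmax(q[:,2]).round(1), cv2.minAreaRect(q[:,:2].astype(np.float32)))
E
```

```text
[529.47657025 310.6469561  175.6272777 ] [ 0.471  0.459  1.354 -0.     1.328  0.017]
[244  61  16  17 178] [251.26966292  68.97752809] [474.3 413.9  62.5] 86.2 ((473.1249084472656, 415.0645446777344), (14.384588241577148, 14.874497413635254), 43.02460479736328)
[336 126  34  29 417] [352.61390887 140.26378897] [594.5 398.3  71.5] 73.8 ((596.46728515625, 398.6651611328125), (10.051253318786621, 36.04412078857422), 76.35484313964844)
[157 128  38  19 374] [175.0855615  136.94385027] [433.1 323.4  71.5] 73.7 ((431.9743347167969, 322.49609375), (36.125099182128906, 9.912666320800781), 41.01661682128906)
[252 168  10  38 374] [256.52139037 186.40374332] [527.4 315.7  82.6] 84.6 ((528.3237915039062, 313.9573974609375), (9.533268928527832, 35.714195251464844), 26.155622482299805)
[254 234   8  30 227] [257.34801762 248.9030837 ] [558.1 255.3  83.2] 87.2 ((559.8746948242188, 251.42747497558594), (7.59638786315918, 29.584716796875), 25.987199783325195)
```

View pics/key1.png

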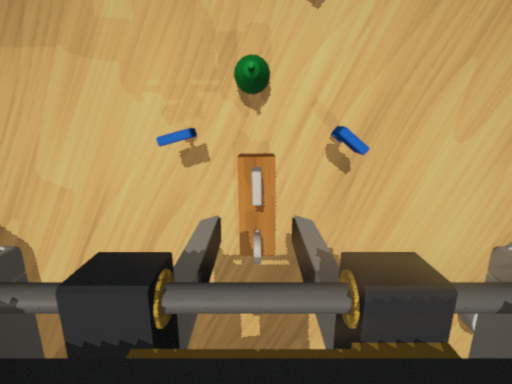

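View pics/slot.png

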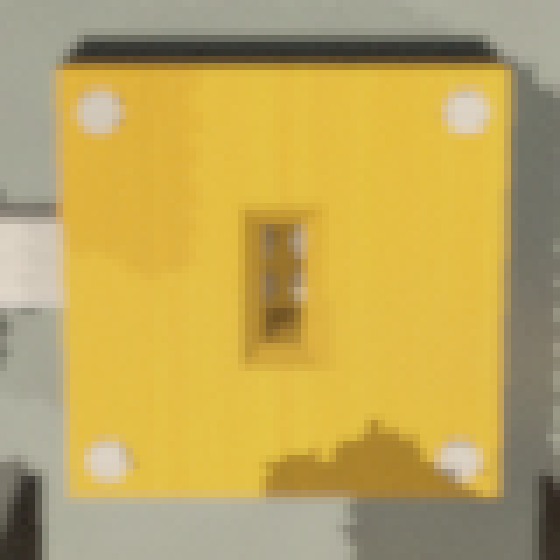

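```bash
python3 - <<'E'
from h import *
c=load("lock1.npz")
u,v=254.5,190.4
for T in (c["pose"],):
    d=T[:3,:3]@np.array([(u-c["cx"])/c["fx"],(v-c["cy"])/c["fy"],1]); o=T[:3,3]; print("slot",o+d*(115.8-o[2])/d[2])
s,c,T=snap("key2"); print(s["eef_pos"],s["qd"].round(4),np.degrees(np.arctan2(T[1,1],T[0,1])))
W=world(c); z=W[...,2]
m=(z>78)&(z<90)
n,l,st,ce=cv2.connectedComponentsWithStats(m.astype(np.uint8))
for i in range(1,n):
    if st[i,4]>30: q=W[l==i]; print(st[i],ce[i],np.nanmedian(q,0).round(1),np.nanmax(q[:,2]).round(1), cv2.minAreaRect(q[:,:2].astype(np.float32)))
m=abs(z-35)<4
n,l,st,ce=cv2.connectedComponentsWithStats(m.astype(np.uint8))
for i in range(1,n):
    if st[i,4]>300: q=W[l==i]; print(st[i],ce[i],np.nanmedian(q,0).round(1), cv2.minAreaRect(q[:,:2].astype(np.float32)))
E
```

```text
slot [ 536.26879497 -124.55526651  115.8       ]
[529.44524264 310.82881809 175.57179881] [ 0.0066  0.0022 -0.0017  0.0011  0.0014  0.0002] 25.995608042756363
[248  62   7   8  42] [251.14285714  65.47619048] [473.6 414.9  84.5] 85.8 ((473.5871887207031, 414.9718322753906), (5.068496227264404, 5.3671770095825195), 67.40331268310547)
[252 171  10  35 345] [256.51304348 187.95362319] [528.  314.4  82.7] 84.9 ((528.3048706054688, 313.8544006347656), (9.213592529296875, 35.420589447021484), 25.95065689086914)
[254 241   8  24 182] [257.40659341 252.62637363] [559.7 252.3  84. ] 87.1 ((560.7507934570312, 249.70054626464844), (7.624788761138916, 27.515697479248047), 26.261003494262695)
[ 238  157   38  100 3079] [257.05716142 205.58298149] [544.8 282.2  35. ] ((544.6124267578125, 281.520751953125), (43.93589782714844, 124.35257720947266), 26.880319595336914)
```

Emit:
jog_arm(series=[0,0,0.002,-0.001,0.0027,-0.03,0,0,0,0.002,-0.001,0.0027,-0.06,0,0,0,0.002,-0.001,0.0027,-0.085,0,0,0,0.002,-0.001,0.0027,-0.1,0,0,0,0.002,-0.001,0.0027,-0.1075,0,0,0,0.002,-0.001,0.0027,-0.1075,0,0,0,0.002,-0.001,0.0027,-0.1075,0])

```text
clock: 4.3
eef_pos: [528.5, 314.6, 68.7]
eef_rot: [1.586, 1.569, 0.472]
wrist_force: [-0.6, -0.6, 0.5]
finger_gap: 47.1
```

```bash
python3 - <<'E'
from h import *
s,c,T=snap("key3"); print(s["eef_pos"],s["wrist_force"].round(1),np.degrees(np.arctan2(T[1,1],T[0,1])))
E
```

```text
[528.5115216  314.5924847   68.68793878] [-0.6 -0.6  0.5] 26.18303882263403
```

View pics/key3.png

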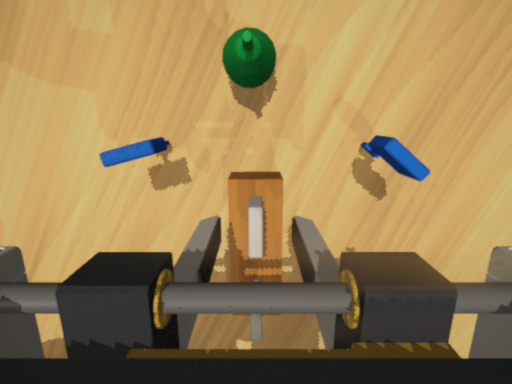

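Emit:
jog_arm(series=[0,0,0,0,0,0,-1,0,0,0,0,0,0,-1,0,0,0,0,0,0,-1,0,0,0,0,0,0,-1,0,0,0,0,0,0,-1,0,0,0,0,0,0,-1], squeeze=45)

```text
clock: 5.1
eef_pos: [528.1, 314.4, 67.8]
eef_rot: [1.369, 1.571, 0.255]
wrist_force: [1.3, 0.3, 0.5]
finger_gap: 9.5
```

Emit:
jog_arm(series=[0,0,0,0,0,0.015,-1,0,0,0,0,0,0.03,-1,0,0,0,0,0,0.06,-1,0,0,0,0,0,0.1,-1,0,0,0,0,0,0.14,-1,0,0,0,0,0,0.14,-1,0,0,0,0,0,0.14,-1])

```text
clock: 5.98
eef_pos: [527.8, 314.3, 207.5]
eef_rot: [-1.574, 1.57, -2.688]
wrist_force: [-0.1, -0.3, 0.2]
finger_gap: 9.3
```

```bash
python3 - <<'E'
from h import *
from cell import manip
s,c,T=snap("key4"); print(s["eef_pos"],s["finger_gap"],np.degrees(np.arctan2(T[1,1],T[0,1])))
d=manip.camera("side"); np.savez("side4.npz",**d)
cv2.imwrite("pics/both4.png",np.vstack([c["color"][150:],cv2.resize(d["color"][90:230,110:310],(512,358))]))
E
```

```text
[527.83053059 314.25430118 207.54276243] 9.321998661797197 26.184520425425514
```

View pics/both4.png

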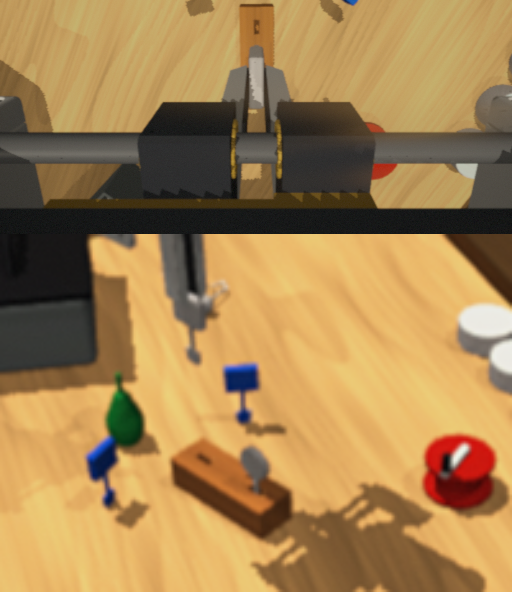

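```bash
python3 - <<'E'
from h import *
c=load("key4.npz");T=c["eef"]
W=world(c); L=(W-T[:3,3])@T[:3,:3]   # tool coords
m=(L[...,0]>-22)&(L[...,0]<-8)&(abs(L[...,1])<6.5)&(abs(L[...,2])<26)
n,l,st,ce=cv2.connectedComponentsWithStats(m.astype(np.uint8))
for i in range(1,n):
    if st[i,4]>20: q=L[l==i]; print(st[i],ce[i],np.nanmedian(q,0).round(1),q.min(0).round(1),q.max(0).round(1),cv2.minAreaRect(q[:,1:].astype(np.float32)))
print(c["color"][190:270:3,256].tolist())
for v in range(185,270,4): print(v,L[v,256].round(1), L[v,250].round(1))
E
```

```text
[247 204  21  55 853] [256.52168816 230.58382181] [-15.    0.2  -2.9] [-22.   -6.3 -17.6] [-8.2  6.4 18.1] ((0.5250425338745117, 0.1486530303955078), (35.652618408203125, 12.720088005065918), 87.4332046508789)
[[49, 110, 166], [53, 111, 166], [91, 106, 116], [93, 107, 116], [91, 104, 114], [97, 109, 118], [147, 160, 171], [156, 170, 180], [155, 169, 179], [156, 169, 180], [157, 171, 181], [157, 170, 180], [156, 169, 180], [155, 169, 179], [158, 172, 182], [160, 174, 185], [165, 180, 190], [163, 178, 188], [162, 178, 187], [163, 177, 187], [134, 148, 158], [107, 120, 128], [105, 118, 128], [76, 121, 150], [91, 150, 183], [61, 106, 137], [65, 108, 140]]
185 [ 1.723e+02 -1.000e-01  1.150e+01] [173.1  -7.9  11.6]
189 [ 1.726e+02 -1.000e-01  1.680e+01] [172.8  -7.9  16.9]
193 [ 1.722e+02 -1.000e-01  2.210e+01] [171.1  -7.9  21.8]
197 [  9.4  -0.3 -17.4] [172.7  -8.   27.6]
201 [ -0.5  -0.4 -17.3] [  1.5  -4.5 -16.8]
205 [ -8.9  -0.4 -17.1] [ -6.9  -4.3 -16.5]
209 [-14.2  -0.4 -16.1] [-14.7  -4.2 -16.2]
213 [-15.   -0.4 -13.7] [-16.1  -4.2 -14. ]
217 [-15.6  -0.4 -11.2] [-15.3  -4.2 -11.1]
221 [-15.3  -0.4  -8.4] [-14.9  -4.2  -8.3]
225 [-15.9  -0.4  -5.9] [-14.5  -4.2  -5.4]
229 [-16.2  -0.4  -3.3] [-14.8  -4.2  -2.8]
233 [-15.3  -0.4  -0.2] [-15.4  -4.3  -0.3]
237 [-15.   -0.4   2.7] [-13.8  -4.3   3.2]
241 [nan nan nan] [-14.6  -4.3   5.6]
245 [-15.6  -0.4   8. ] [-14.4  -4.3   8.6]
249 [-14.9  -0.4  11.2] [-15.1  -4.3  11.1]
253 [-15.2  -0.4  13.9] [-13.4  -4.4  14.7]
257 [-15.2  -0.4  16.7] [-14.   -4.4  17.3]
261 [ 2.072e+02 -1.000e-01  1.376e+02] [207.2  -9.2 137.6]
265 [ 2.060e+02 -1.000e-01  1.437e+02] [208.2  -9.3 144.8]
269 [ 2.084e+02 -2.000e-01  1.517e+02] [208.7  -9.3 151.9]
```

Emit:
jog_arm(series=[0,0,-0.739,0.0088,-0.439,0,-1,0,0,-0.739,0.0088,-0.439,0,-1,0,0,-0.739,0.0088,-0.439,0,-1,0,0,-0.739,0.0088,-0.439,0,-1,0,0,-0.739,0.0088,-0.439,0,-1,0,0,-0.739,0.0088,-0.439,0,-1,0,0,-0.739,0.0088,-0.439,0,-1,0,0,-0.739,0.0088,-0.439,0,-1,0,0,-0.739,0.0088,-0.439,0,-1,0,0,-0.739,0.0088,-0.439,0,-1,0,0,-0.739,0.0088,-0.439,0,-1,0,0,-0.739,0.0088,-0.439,-0.02,-1,0,0,-0.739,0.0088,-0.439,-0.025,-1,0,0,-0.739,0.0088,-0.439,-0.025,-1,0,0,-0.739,0.0088,-0.439,-0.025,-1])

```text
clock: 7.95
eef_pos: [537.2, -124.6, 183.4]
eef_rot: [1.594, 1.57, -0.259]
wrist_force: [0.0, 0.2, 0.1]
finger_gap: 8.8
```

```bash
python3 - <<'E'
from h import *
from cell import manip
s,c,T=snap("l5"); print(s["clock"],s["eef_pos"],s["finger_gap"],np.degrees(np.arctan2(T[1,1],T[0,1])),s["wrist_force"].round(1),s["qd"].round(3))
d=manip.camera("side"); np.savez("side5.npz",**d)
A=cv2.resize(d["color"][220:320,210:320],(550,500),interpolation=cv2.INTER_CUBIC)
cv2.imwrite("pics/s5.png",A)
E
```

```text
7.95 [ 537.15388731 -124.55153396  183.41324121] 8.819771526374714 -16.146659049371525 [0.  0.2 0.1] [-0.001 -0.001  0.002 -0.001 -0.    -0.001]
```

View pics/s5.png

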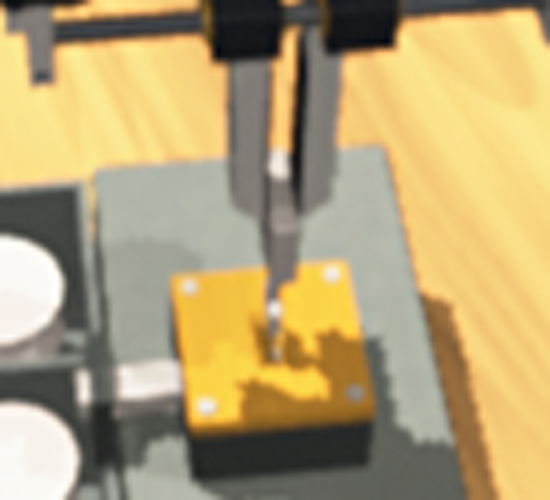

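View pics/l5.png

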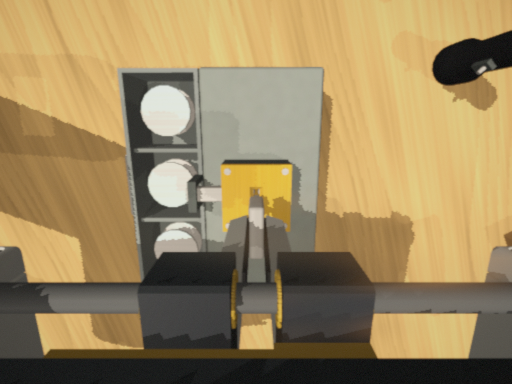

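Emit:
jog_arm(series=[0,0,0,0,0,-0.005,-1,0,0,0,0,0,-0.01,-1,0,0,0,0,0,-0.013,-1,0,0,0,0,0,-0.016,-1,0,0,0,0,0,-0.019,-1,0,0,0,0,0,-0.019,-1])

```text
clock: 8.8
eef_pos: [536.8, -124.6, 163.5]
eef_rot: [-1.59, 1.57, 2.84]
wrist_force: [-0.5, -0.4, 0.1]
finger_gap: 9.1
```

Emit:
jog_arm(series=[0,0,0,0,0,-0.003,-1,0,0,0,0,0,-0.006,-1,0,0,0,0,0,-0.008,-1,0,0,0,0,0,-0.01,-1,0,0,0,0,0,-0.01,-1])

```text
clock: 9.43
eef_pos: [536.9, -124.6, 153.6]
eef_rot: [-1.742, 1.571, 2.689]
wrist_force: [0.4, -0.6, -1.1]
finger_gap: 9.3
```

```bash
cat > chk.py <<'E'
from h import *
import sys
from cell import manip
s,c,T=snap(sys.argv[1]); print(s["clock"],s["eef_pos"].round(2),s["finger_gap"],"phi",np.degrees(np.arctan2(T[1,1],T[0,1])).round(2),s["wrist_force"].round(1),s["moment"].round(3))
L=(world(c)-T[:3,3])@T[:3,:3]
m=(L[...,0]>-24)&(L[...,0]<-2)&(abs(L[...,1])<3)&(abs(L[...,2])<14)
print("key top in tool x:",np.nanmedian(L[m][:,0]).round(2), m.sum(), "top world z", np.nanmedian(world(c)[m][:,2]).round(2))
d=manip.camera("side")
cv2.imwrite(f"pics/{sys.argv[1]}s.png",cv2.resize(d["color"][220:320,210:320],(550,500),interpolation=cv2.INTER_CUBIC))
E
python3 chk.py c6
```

```text
9.425 [ 536.87 -124.59  153.56] 9.329626738780979 phi -16.16 [ 0.4 -0.6 -1.1] [-0.086 -0.283  0.004]
key top in tool x: -15.05 364 top world z 168.61
```

View pics/c6s.png

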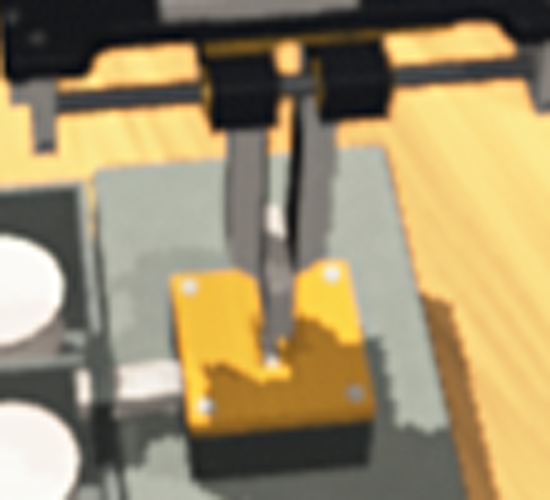

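Emit:
jog_arm(series=[0,0,0,0,0,-0.002,-1,0,0,0,0,0,-0.004,-1,0,0,0,0,0,-0.0055,-1,0,0,0,0,0,-0.0055,-1,0,0,0,0,0,-0.0055,-1])

```text
clock: 10.15
eef_pos: [537.2, -124.7, 148.7]
eef_rot: [1.554, 1.57, -0.299]
wrist_force: [0.0, -0.8, 5.5]
finger_gap: 9.4
```

```bash
python3 chk.py c7
```

```text
10.15 [ 537.17 -124.67  148.72] 9.416921148751364 phi -16.16 [ 0.  -0.8  5.5] [-0.036 -0.124  0.023]
key top in tool x: -15.11 362 top world z 163.83
```

Emit:
jog_arm(series=[0,0,-0.1,0,0,0,-1,0,0,-0.22,0,0,0,-1,0,0,-0.34,0,0,0,-1,0,0,-0.46,0,0,0,-1,0,0,-0.58,0,0,0,-1,0,0,-0.7,0,0,0,-1,0,0,-0.82,0,0,0,-1,0,0,-0.94,0,0,0,-1])

```text
clock: 11.25
eef_pos: [537.2, -124.7, 148.7]
eef_rot: [2.402, 1.57, -0.395]
wrist_force: [0.5, -0.2, 5.2]
finger_gap: 9.5
```

```bash
python3 chk.py c8
```

```text
11.25 [ 537.21 -124.75  148.72] 9.527898397905922 phi -70.24 [ 0.5 -0.2  5.2] [-0.168 -0.088  0.086]
key top in tool x: -15.03 375 top world z 163.75
```

View pics/c8s.png

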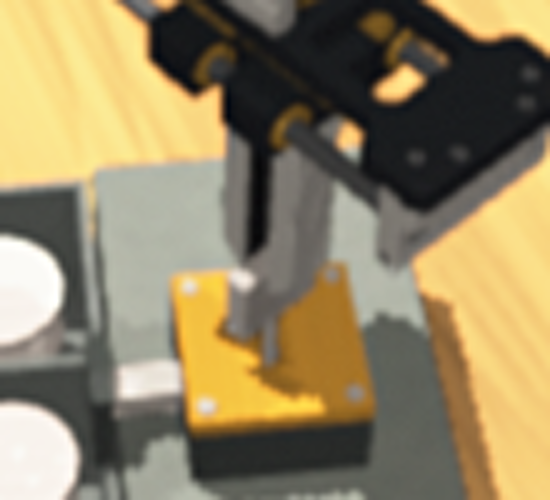

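View pics/c8.png

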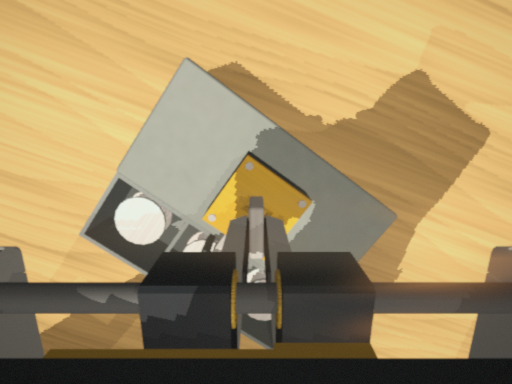

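Emit:
jog_arm(series=[0,0,-0.12,0,0,0,-1,0,0,-0.24,0,0,0,-1,0,0,-0.36,0,0,0,-1,0,0,-0.48,0,0,0,-1,0,0,-0.58,0,0,0,-1,0,0,-0.66,0,0,0,-1,0,0,-0.72,0,0,0,-1,0,0,-0.72,0,0,0,-1,0,0,-0.72,0,0,0,-1])

```text
clock: 12.48
eef_pos: [537.2, -124.8, 148.7]
eef_rot: [3.021, 1.569, -0.492]
wrist_force: [0.4, -0.6, 5.3]
finger_gap: 9.3
```

```bash
python3 chk.py c9
```

```text
12.475 [ 537.22 -124.85  148.72] 9.308895985373828 phi -111.27 [ 0.4 -0.6  5.3] [-0.235 -0.09   0.023]
key top in tool x: -15.0 364 top world z 163.72
```

View pics/c9s.png

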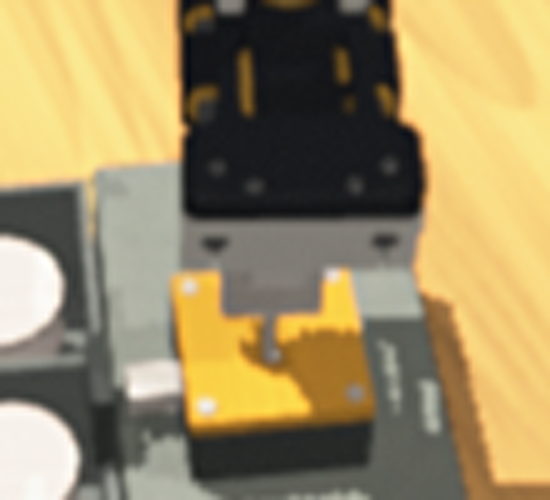

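View pics/c9.png

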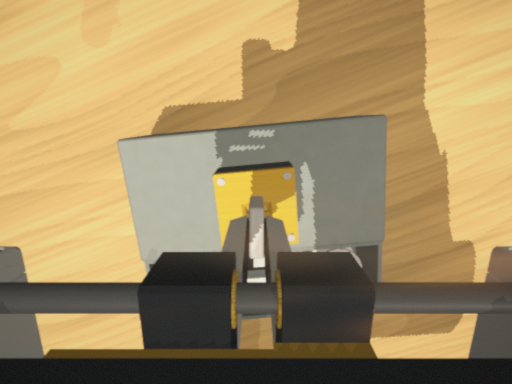

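Emit:
jog_arm(series=[0,0,-0.02,0,0,0,-1,0,0,-0.04,0,0,0,-1,0,0,-0.04,0,0,0,-1,0,0,-0.04,0,0,0,-1,0,0,-0.04,0,0,0,-1,0,0,-0.04,0,0,0,-1])

```text
clock: 13.32
eef_pos: [537.2, -124.8, 148.7]
eef_rot: [3.071, 1.57, -0.482]
wrist_force: [0.6, -2.0, 4.8]
finger_gap: 9.3
```

```bash
python3 chk.py c10; python3 - <<'E'
from h import *
from cell import manip
d=manip.camera("side"); a=load("side0.npz"); d2=manip.camera("top"); np.savez("top10.npz",**d2); np.savez("side10.npz",**d)
e=np.array([np.cos(-.2822),np.sin(-.2822)]);f=np.array([-e[1],e[0]])
for c in(a,d):
    W=world(c); r=(W[...,:2]-[537.2,-125])@np.stack([e,f],1)
    g=c["color"].max(2)
    m=(abs(r[...,1])<6)&(r[...,0]<-28)&(r[...,0]>-75)&(W[...,2]>84)&(W[...,2]<110)
    o=r[m][:,0];
    for lo in range(-72,-28,3):
        k=m&(r[...,0]>=lo)&(r[...,0]<lo+3); print(lo,k.sum(),np.median(W[k][:,2]).round(0) if k.any() else '-',np.median(g[k]) if k.any() else '-',end=' | ')
    print()
A=np.hstack([cv2.resize(x["color"][270:320,180:270],None,fx=4.4,fy=6,interpolation=cv2.INTER_CUBIC) for x in(a,d)])
cv2.imwrite("pics/bolt.png",A)
# clutter check: top view
t0=load("top0.npz")
cv2.imwrite("pics/top10.png",d2["color"])
E
```

```text
13.325 [ 537.22 -124.82  148.71] 9.261340196975537 phi -113.55 [ 0.6 -2.   4.8] [-0.264 -0.135  0.085]
key top in tool x: -14.99 363 top world z 163.7
-72 0 - - | -69 9 99.0 148.0 | -66 7 100.0 159.0 | -63 9 109.0 71.0 | -60 9 109.0 73.0 | -57 8 100.0 110.5 | -54 10 100.0 169.5 | -51 13 99.0 208.0 | -48 10 99.0 208.5 | -45 10 100.0 201.5 | -42 10 99.0 206.5 | -39 11 100.0 196.0 | -36 10 99.0 177.5 | -33 13 100.0 164.0 | -30 0 - - | 
-72 0 - - | -69 0 - - | -66 1 107.0 90.0 | -63 9 108.0 86.0 | -60 9 109.0 89.0 | -57 1 108.0 114.0 | -54 0 - - | -51 9 99.0 212.0 | -48 11 98.0 235.0 | -45 10 100.0 232.0 | -42 10 99.0 232.5 | -39 12 99.0 232.0 | -36 9 99.0 231.0 | -33 14 100.0 206.5 | -30 0 - - |
```

View pics/bolt.png

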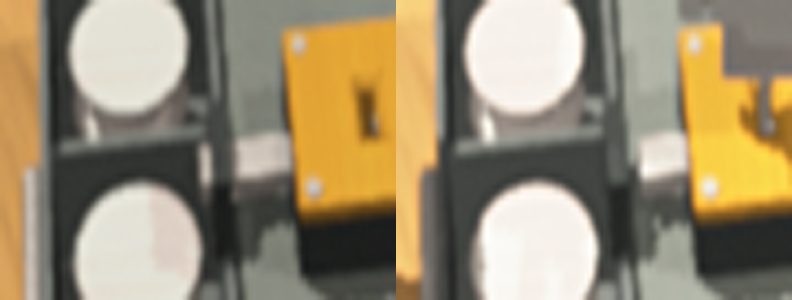

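View pics/top10.png

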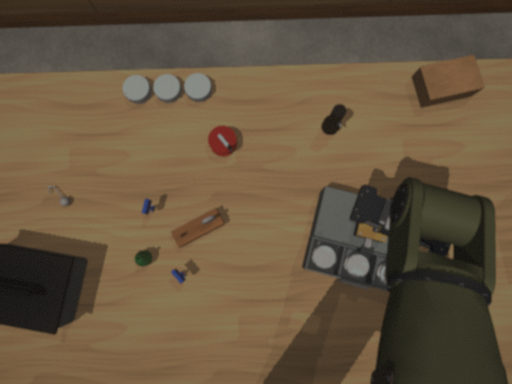

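```bash
python3 -c "
from cell import manip
print(manip.sign_off()); s=manip.read_state(); print(s['clock'],s['eef_pos'],s['finger_gap'])"
```

```text
the job is handed in; nothing more can be done
None
the job is handed in; nothing more can be done
```

I took the bar-handled key out of the block, pushed it fully home in the lock, turned it clockwise and handed the job in at about 13.4 s. The gripper was still holding the key turned against the spring. The hand-in gave no verdict.

**Seating:** Before turning, the key's top sat at 163.8 mm, against 164 mm expected fully home, so the tip was about 24 mm down. The key went in on a push of about 5.5 N, so no rocking was needed.

**Turn:** The key turned about 97° (1.70 rad). Allowing for the 0.1 rad of play, the cylinder should be at about 1.6 rad; I could not read it directly. I stopped just short of forcing it against the stop.

**Bolt:** The side camera shows its end drawn back about 17–18 mm, from −69 to −51 mm along its line (read in 3 mm steps).

**Grip:** The finger gap read 9.3 mm on the 10 mm handle with a 45 N squeeze, and the key had not slipped in the fingers.

**Other objects:** Comparing the start and end top views by eye, the disc key, reel, torch, float and blue look-alikes had not moved.

**Disagreements:**
- The finger gap varied between 8.8 and 9.5 mm, below the nominal 10 mm.
- The slot measured about 1 mm off the brass face's centre, so I aimed between the two.
- The wrist moment about the vertical read only 0.02 N m just before the last small turn, then 0.085 N m after it.

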